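# Seat a brass collar on a door's spigot and hold it down with the pressing stick

### The job

Gently fit the loose brass collar, same way up, over the steel spigot of the inlaid door on the sloped rest, so that it stands on the red sprung seat, and let go of it. Then take the cork-footed pressing stick from its stand and hold its foot on the collar, centred and square to the sloped door, pressing lightly with about 5 newtons (never more than 20), and finish like that, still holding the stick pressed on the collar. Leave the jar, the tub and the brush where they are.

Things in the scene. Friction and masses are not known exactly. Their poses are not given: they have to be found in the camera images.
- spigot: Steel spigot, 15 mm diameter, rising 19 mm from the face of a dark brass-inlaid cabinet door (220 x 240 mm); its top 4 mm tapers to 10 mm. The door is fixed and slopes 0.30 rad (17 degrees): near edge low, far edge high. Origin: on the spigot's axis at the door's face, about 66 mm above the bench; z: along the spigot, square out of the door; x: up the slope.
- seat (a joint): Red sprung seat, a flat ring 38 mm across around the spigot, sliding along it. Its upper face is 9.5 mm above the door's face at value 0. Value: how far it is pushed down towards the door, m, 0 to 0.008. Spring 1.1 N per mm: the stop comes at about 9 N in all. The collar's own weight sinks it about 1 mm.
- collar: Loose brass collar (plain sleeve; keep it this way up), 30 mm outside, 18 mm bore right through, 28 mm high, about 0.1 kg, upright on a black rubber mat. Origin: centre of its underside; z: its axis, up. Standing on the red seat its top is 36 to 37 mm above the door's face; pressed, never under 29 mm, so the spigot's end (19 mm) always stays below its top.
- collar_top (a point): Centre of the collar's upper end, 28 mm above its origin along its axis: the place on which the stick's foot must be held.
- stick: Pressing stick, 136 mm long, about 0.14 kg, upright in its stand: flat round cork foot 30 mm across, 6 mm thick; brass ferrule 27 mm across up to 26 mm; slim waist; orange handle 24 mm across from 62 to 128 mm above the foot, to be gripped there. Origin: centre of the foot's flat face; z: along the stick towards the handle's end.
- stand: Fixed square wooden block, 85 x 85 x 30 mm, holding the stick's foot in a round hole 33 mm across and 12 mm deep; lift the stick straight up out of it. Origin: centre of its underside; the hole is in the middle of its top.
- mat: Fixed black rubber mat, 130 x 130 x 4 mm, on which the collar starts. Origin: centre of its underside. Mat and stand may change places.
- easel: Fixed plywood rest with the door on it, about 240 x 240 mm, at most 105 mm high (far edge). Origin: centre of its footprint, on the bench; x: up the door's slope.
- green_jar: Bystander: green jar with white lid, 60 mm across, 85 mm high, loose. Origin: centre of its underside.
- white_tub: Bystander: open white tub, 84 mm across, 75 mm high, loose. Origin: centre of its underside.
- brush: Bystander: flat paint brush lying on the bench, 200 mm long, 42 mm wide, 20 mm high, loose. Origin: middle of its length, at its underside; x: towards the bristles.

How it is judged:
On the way, in this order (a step that is already met when the one before it is completed fails the run):
1. the collar stands on the red seat around the spigot, let go (x of collar in the frame of spigot between -0.004 and 0.004 m and y of collar in the frame of spigot between -0.004 and 0.004 m and z of collar in the frame of spigot below 0.0115 m and angle between the z axis of collar and the z axis of spigot, either way round below 0.12 rad and contact force between the fingers and collar below 0.05 N and value of joint seat below 0.003 m and contact force between collar and easel above 0.2 N), for 0.3 s.
2. the stick is in the gripper, lifted clear of its stand (contact force between the fingers and stick above 1 N and height (world z) of stick above 0.04 m and contact force between stick and stand below 0.05 N), for 0.1 s.
At the end, for the whole second after the job is handed in: Collar on the spigot (4 mm, 0.12 rad), untouched by fingers; the gripped stick's foot on its top (7 mm off axis), 0.12 rad square to the door, still, clear of stand and door, pressing 2.5-9.5 N, seat down over 2.2 mm; bystanders moved under 30 mm; all held through the last second (x of collar in the frame of spigot between -0.004 and 0.004 m and y of collar in the frame of spigot between -0.004 and 0.004 m and z of collar in the frame of spigot below 0.0115 m and angle between the z axis of each of collar, stick and the z axis of spigot, either way round below 0.12 rad and contact force between the fingers and collar below 0.05 N and x of stick in the frame of spigot between -0.007 and 0.007 m and y of stick in the frame of spigot between -0.007 and 0.007 m and distance between stick and collar_top below 0.009 m and angle between stick's own z axis and vertical below 1 rad and contact force between stick and collar between 2.5 and 9.5 N and value of joint seat above 0.0022 m and contact force between the fingers and stick above 1 N and contact force between stick and stand below 0.05 N and contact force between stick and easel below 0.05 N and linear speed of stick below 0.02 m/s and distance of each of green_jar, white_tub, brush from where it was at the start of the episode below 0.03 m); the arm keeps its last pose, push and grip.
It fails at once if the collar is pressed with more than 20 N by the stick (contact force between stick and collar above 20 N).
It fails at once if the collar is forced on to the seat with more than 30 N (contact force between collar and easel above 30 N).
It fails at once if green jar knocked away (distance of green_jar from where it was at the start of the episode above 0.03 m).
It fails at once if white tub knocked away (distance of white_tub from where it was at the start of the episode above 0.03 m).
It fails at once if brush knocked away (distance of brush from where it was at the start of the episode above 0.03 m).
It also fails if it takes over 58 s, if anything falls off the work surface, if the arm or the gripper's body presses on something with over 40 N, if the wrist force passes 120 N, or if a joint passes its speed limit or range.

### The arm

A 7-joint arm with a two-finger parallel gripper is mounted at the origin on the work surface. World frame = base frame: x ahead of the robot, y to its left, z up, the work surface at z = 0. Lengths are in m, angles in rad, forces in N, time in s.
With the tool pointing down it reaches from about 0.4 to 0.75 m from the base axis. Payload 19.5 kg.
Tool frame: the origin (TCP) lies midway between the tips of the shut fingers; the grasp point (between the pads) lies 19 mm behind it; z points along the fingers, y is the line along which they close (so a half turn about z gives the same grasp; the last joint's range is limited). The gripper opens to 85 mm and grips with 20 to 120 N. Pads are 22 mm wide; open, the fingers measure 114 mm over their backs; the gripper's body (76 mm by 85 mm) begins 54 mm behind the grasp point. The pads swing forward as they close: fully open they stand 13 mm farther back than shut.
Start: joints at [1.073, 0.707, -0.028, 1.485, 0.022, 0.951, -0.075], TCP at [0.253, -0.516, 0.231] pointing down, gripper open.
Joint ranges: [-2.71, 2.71], [-0.32, 2.16], [-1.57, 1.52], [0, 2.45], [-1.46, 4.6], [0, 2.02], [-2.83, 2.83]. Speed limits (rad/s): [1.89, 1.89, 2.57, 2.57, 3.01, 3.01, 3.01].

### API

Orientations are given as [roll, pitch, yaw] about the fixed x, y, z axes, in that order (R = Rz(yaw) Ry(pitch) Rx(roll)).
In Python, from workcell import * gives the robot as it stands. The module is installed in compiled form; this text tells all that it offers.
- The arm moves only by the tool send_rows, never from a script. Its argument "rows" is a list that holds one entry, the list of rows, each a list of 6 numbers: the shift along the tool's x, y, z each as a share of 0.025 m, from -1 to 1, then the turn, a rotation vector about the tool's x, y, z each as a share of 0.1 rad, from -1 to 1. In form: [[[x, y, z, rx, ry, rz], ...]]. A call has exactly 5 rows; each row shifts and turns the commanded pose from where the row before left it, along the tool's axes as they then stand; what a row does not reach is not made up. A row lasts 1/12 s, in which the tool goes at most 41.7 mm and 7.16 degrees, less where a joint would pass 70% of its speed; a pose out of reach is approached as far as the arm can. A call with a number of a shift or a turn outside -1 to 1 is refused whole. A call with a gripper value outside its range is refused whole. "grip" is the closure, from -1 (fully open) to 1 (shut), set as the call begins (left out, the last holds). The fingers move at their own pace and stop on an object; "force" is the grip in N (left out, the last holds). Time passes only in rows, so rows that do not move let the fingers close, or fill a call up. It gives the time, the measured TCP pose, the force, the opening and the grip force at its end, in the units of the state.
- read_state(): the state, without advancing time (a new reading comes with each control period).
- camera(name): name is "side" or "top"; returns a dict with "color" (400x640x3 uint8, blue, green, red), "intrinsics" (3x3 intrinsics, pixels), "R" (3x3) and "t" (3): a world point X has camera coordinates R X + t. Camera axes: x right, y down, z forward; pixel columns grow to the right and rows downward; lengths in m; the calibration is good to about 2 mm. A picture is of the moment at which its call begins. There is no depth.
- close_job(): hands the job in; it is judged then, once.
The state is a dict: "t": time; "joint_pos": joint angles; "qvel": joint speeds; "tau": joint torques, N m; "tool_pos": TCP position; "orientation": TCP orientation; "ft_force": force on the tool from outside, world axes, zero at the start; "torque": the same for the moment, N m; "gripper_width": finger opening in m; "grasp_force": force on a finger pad.
Only numpy, scipy, OpenCV 4.12 (cv2) and the standard library are available. Lean on these libraries where they do the work, as an engineer would, in place of code of your own. Each camera call takes 0.05 s, during which the arm holds its last target. There are 200 camera calls.

## Working session

There is one attempt and no reset: what is moved stays moved. The work goes in short steps, Python scripts to look and compute and a tool call to move; the robot and the scene stay as the last step left them, time stands still between calls to the robot, and variables do not carry over. Pictures are saved under pics/ and viewed, at most 12 in all, crops included, and the job is handed in when it is done.

Besides the shell and the picture viewer there is one more tool, called after "Emit:" as name(argument=value, ...) on one line, values as JSON. send_rows: Moves the arm, as the interface text tells. Shift numbers are shares of 0.025 m and turn numbers shares of 0.1 rad, none past 1 either way. Its arguments: {"type":"object","properties":{"rows":{"type":"array","items":{"type":"array","items":{"type":"array","items":{"type":"number"}}}},"grip":{"type":"number"},"force":{"type":"number"}},"required":["rows"]}

```bash
mkdir -p pics; python3 - <<'E'
from workcell import *
import cv2,numpy as np,pickle
d={}
for n in("side","top"):
    c=camera(n); d[n]=c; cv2.imwrite(f"pics/{n}0.png",c["color"]); print(n,c["intrinsics"],c["R"],c["t"])
pickle.dump(d,open("c0.pkl","wb"))
s=read_state(); print(s)
E
```

```text
side [[405.70740166   0.         323.68408323]
 [  0.         405.70740166 202.76059927]
 [  0.           0.           1.        ]] [[-0.99699401 -0.07709985 -0.0076518 ]
 [-0.04453677  0.65110983 -0.7576757 ]
 [ 0.06339885 -0.75505735 -0.65258639]] [0.56405507 0.01808594 1.27216571]
top [[463.45634908   0.         323.5155163 ]
 [  0.         463.45634908 201.10643769]
 [  0.           0.           1.        ]] [[-0.01710388 -0.99972084  0.01630018]
 [-0.98527134  0.01407805 -0.17041769]
 [ 0.17014064 -0.0189749  -0.98523709]] [0.06037823 0.55560918 1.14529374]
{'t': 0.1, 'joint_pos': array([ 1.07329245,  0.70700821, -0.02762542,  1.48492332,  0.02198147,
        0.95094565, -0.0755181 ]), 'qvel': array([-6.51504186e-05, -1.74051925e-03, -7.89075585e-04, -5.00441007e-04,
       -1.16862021e-03,  5.76800726e-05, -6.65777210e-04]), 'tau': array([ 2.04287717e-03, -8.84289193e+01,  1.23655133e+00, -2.36456555e+01,
        1.70427893e-02,  5.03542964e-03, -3.09284860e-05]), 'tool_pos': array([ 0.25300967, -0.51608045,  0.23089965]), 'orientation': array([-3.14060972e+00,  1.02102796e-05,  4.55780170e-01]), 'ft_force': array([-0.09409162,  0.61508687, -0.79079555]), 'torque': array([0.05434349, 0.01298962, 0.00188056]), 'grasp_force': 0.0, 'gripper_width': 0.08540360593174988}
```

View pics/side0.png

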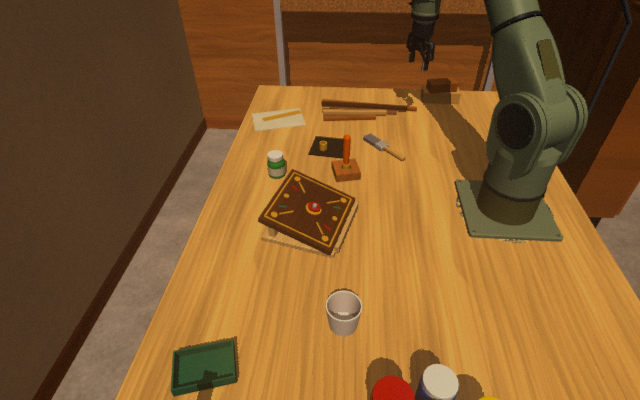

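View pics/top0.png

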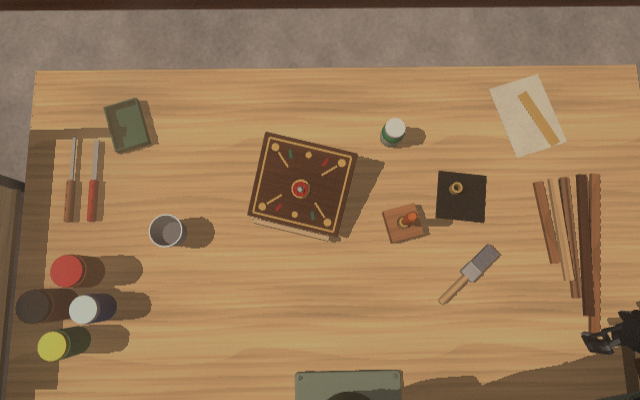

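View crops.

The side view shows the door at (310,210), collar at (323,146) and stick at (347,150). The top view shows the spigot at (300,188), collar at (456,188) and handle top at (411,211). I'll zoom in to measure.

```bash
cat >h.py <<'E'
import numpy as np,cv2,pickle
def ray(c,u,v):
    K=c["intrinsics"];R=c["R"];t=c["t"]
    d=R.T@np.linalg.inv(K)@np.array([u,v,1.]); return -R.T@t,d/np.linalg.norm(d)
def plane(c,u,v,z):
    o,d=ray(c,u,v); return o+d*(z-o[2])/d[2]
def tri(a,pa,b,pb):
    oa,da=ray(a,*pa);ob,db=ray(b,*pb)
    s=np.linalg.lstsq(np.c_[da,-db],ob-oa,rcond=None)[0]
    p,q=oa+s[0]*da,ob+s[1]*db; return (p+q)/2,np.linalg.norm(p-q)
def proj(c,X):
    p=c["intrinsics"]@(c["R"]@np.asarray(X)+c["t"]); return p[:2]/p[2]
def blobs(img,lo,hi,box,minA=6):
    x0,y0,x1,y1=box; h=cv2.cvtColor(img,cv2.COLOR_BGR2HSV)[y0:y1,x0:x1]
    m=cv2.inRange(h,np.array(lo),np.array(hi))
    n,_,s,ce=cv2.connectedComponentsWithStats(m)
    return [(s[i].tolist(),(ce[i]+[x0,y0]).round(1).tolist()) for i in range(1,n) if s[i][4]>=minA]
E
python3 - <<'E'
from h import *
d=pickle.load(open("c0.pkl","rb"))
a=d["top"]["color"][125:245,240:500]; b=d["side"]["color"][125:255,255:415]
a=cv2.resize(a,None,fx=3,fy=3,interpolation=cv2.INTER_CUBIC)
b=cv2.resize(b,None,fx=4.5,fy=4.5,interpolation=cv2.INTER_CUBIC)
cv2.imwrite("pics/a.png",a);cv2.imwrite("pics/b.png",b)
T=d["top"];S=d["side"]
print("top orange",blobs(T["color"],(3,170,120),(16,255,255),(380,190,440,250)))
print("top red",blobs(T["color"],(0,150,110),(10,255,255),(285,170,315,205)),blobs(T["color"],(172,150,110),(180,255,255),(285,170,315,205)))
print("side orange",blobs(S["color"],(3,170,120),(16,255,255),(330,125,365,190)))
print("side red",blobs(S["color"],(0,150,110),(10,255,255),(295,190,335,225)))
print("collar top",blobs(T["color"],(12,80,70),(35,255,255),(438,173,482,218)))
print("collar side",blobs(S["color"],(10,80,70),(35,255,255),(316,138,332,153)))
E
```

```text
top orange [([22, 22, 15, 11, 92], [409.8, 217.0])]
top red [([8, 12, 15, 15, 134], [300.0, 188.7])] []
side orange [([0, 0, 32, 65, 839], [345.5, 162.9]), ([27, 0, 8, 13, 38], [360.8, 130.1]), ([1, 8, 5, 5, 13], [333.2, 135.2]), ([24, 11, 3, 5, 6], [355.2, 138.2]), ([23, 17, 9, 8, 17], [356.4, 144.1]), ([29, 23, 3, 5, 7], [360.4, 150.3]), ([19, 59, 4, 4, 6], [350.2, 185.7]), ([26, 59, 5, 6, 9], [357.7, 186.1]), ([15, 60, 6, 5, 10], [346.8, 187.6]), ([11, 62, 3, 3, 6], [342.0, 187.8])]
side red [([13, 11, 13, 11, 82], [313.7, 206.3])]
collar top [([21, 0, 23, 3, 41], [472.5, 173.5]), ([11, 8, 14, 14, 140], [455.5, 187.7])]
collar side [([3, 2, 9, 12, 87], [322.8, 145.2])]
```

View pics/a.png

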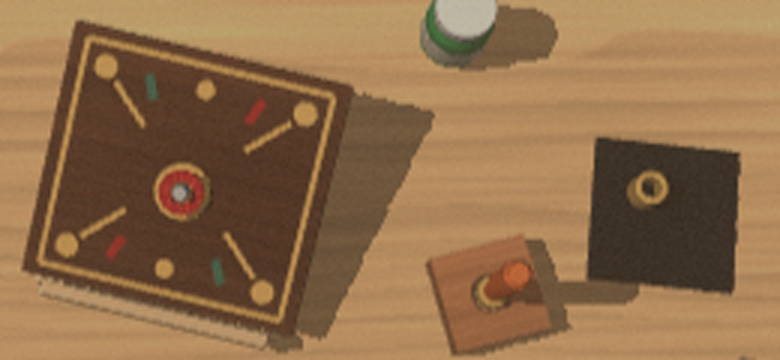

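View pics/b.png

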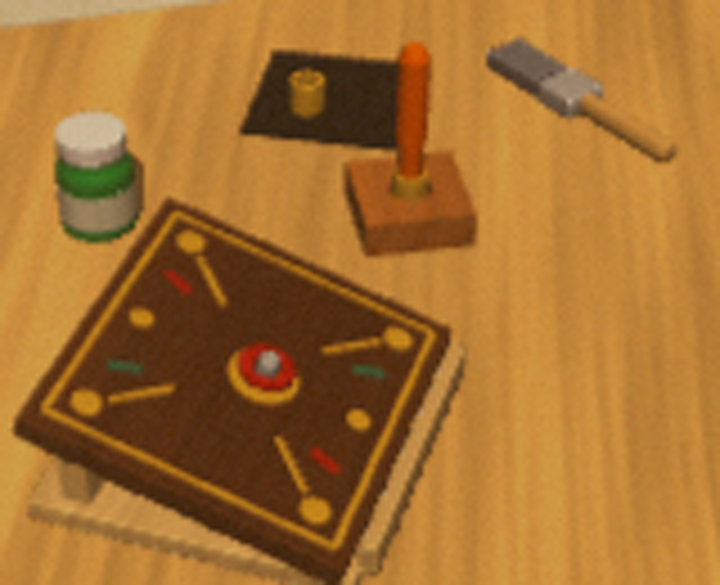

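The top crop shows the collar top ring at (457.3,187.7), spigot tip at (299.7,189.3), handle end at (412.3,216.3) and ferrule at (403,222.3). The side crop shows the collar rim at (323.2,141.9), spigot tip at (314.3,205.4) and stick top at (347,136). The four door dots are clear in both views.

```bash
python3 - <<'E'
from h import *
d=pickle.load(open("c0.pkl","rb"));T=d["top"];S=d["side"]
tp=lambda u,v:((u+.5)/3-.5+240,(v+.5)/3-.5+125)
sp=lambda u,v:((u+.5)/4.5-.5+255,(v+.5)/4.5-.5+125)
P=[tri(T,tp(*a),S,sp(*b)) for a,b in [((106,67),(87,403)),((305,113),(191,243)),((67,244),(315,511)),((262,292),(398,339))]]
D=np.array([p[0] for p in P]);print(D.round(4),[round(p[1]*1e3,1) for p in P])
c=D.mean(0);n=np.linalg.svd(D-c)[2][2];n*=np.sign(n[2])
print("c",c,"n",n,"tilt",np.arccos(n[2]),"az",np.arctan2(-n[1],-n[0]))
up=(D[0]+D[1]-D[2]-D[3]);print("yaw from edges",np.arctan2(up[1],up[0]), "from other", np.arctan2(*(lambda v:(-v[0],v[1]))(D[0]+D[2]-D[1]-D[3])))
print("tip",tri(T,tp(179,193),S,sp(267,362)),"->plane",plane(T,*tp(179,193),.084))
print("red",tri(T,(300,188.7),S,(313.7,206.3)))
print("collar top",tri(T,tp(652,188),S,sp(307,76)),plane(T,*tp(652,188),.032),plane(S,*sp(307,76),.032))
print("collar mid side",plane(S,322.8,145.2,.018))
print("stick end",tri(T,tp(517,274),S,sp(414,50)),plane(T,*tp(517,274),.154))
m=blobs(S["color"],(3,215,120),(14,255,255),(330,125,365,190));print(m)
print("ferrule",plane(T,*tp(489,292),.040))
for nme,pt in(("jar lid",(465,14)),):print(nme,plane(T,*tp(*pt),.085))
# stand corners top z=.03
Q=np.array([plane(T,*tp(*p),.03) for p in((427,262),(523,236),(551,326),(455,353))]);print("stand",Q.round(4),Q.mean(0))
E
```

```text
[[0.69   0.1727 0.0898]
 [0.6473 0.0059 0.0893]
 [0.5466 0.21   0.0432]
 [0.5026 0.0436 0.0432]] [np.float64(0.7), np.float64(0.7), np.float64(0.1), np.float64(0.2)]
c [0.59663469 0.10802972 0.06634546] n [-0.28802516  0.07350763  0.95479743] tilt 0.30181875539093983 az -0.24987853657207582
yaw from edges -0.25475340119779466 from other -0.25449537969393726
tip (array([0.58392458, 0.11250845, 0.07722049]), np.float64(0.0016435774556683423)) ->plane [0.58172882 0.11232292 0.084     ]
red (array([0.58539036, 0.11104159, 0.07120681]), np.float64(0.0006809127828273353))
collar top (array([ 0.59135856, -0.30054618,  0.03262918]), np.float64(0.0011820794005759803)) [ 0.59088217 -0.30067561  0.032     ] [ 0.59203672 -0.30177051  0.032     ]
collar mid side [ 0.59200931 -0.29822776  0.018     ]
stick end (array([ 0.50090976, -0.15290995,  0.15091498]), np.float64(0.0013077322642741128)) [ 0.4998294  -0.15218556  0.154     ]
[([13, 9, 8, 31, 171], [346.4, 148.6]), ([5, 44, 3, 3, 6], [336.0, 170.2]), ([19, 45, 5, 3, 8], [350.9, 171.2])]
ferrule [ 0.50020574 -0.15146086  0.04      ]
jar lid [ 0.73419339 -0.13336902  0.085     ]
stand [[ 0.5285 -0.1006  0.03  ]
 [ 0.5502 -0.1854  0.03  ]
 [ 0.4711 -0.2057  0.03  ]
 [ 0.4491 -0.1216  0.03  ]] [ 0.49972498 -0.15331671  0.03      ]
```

Emit:
send_rows(rows=[[[1,-0.117,0,0,0,0],[1,-0.117,0,0,0,0],[1,-0.117,0,0,0,0],[1,-0.117,0,0,0,0],[1,-0.117,0,0,0,0]]], grip=-1)

```text
t: 0.52
tool_pos: [0.3598, -0.4472, 0.2311]
orientation: [-3.141, 0.0, 0.456]
ft_force: [-0.5, -1.1, 0.0]
gripper_width: 0.0857
grasp_force: 0.0
```

Emit:
send_rows(rows=[[[1,-0.117,0,0,0,0],[1,-0.117,0,0,0,0],[1,-0.117,0,0,0,0],[1,-0.117,0,0,0,0],[1,-0.117,0,0,0,0]]])

```text
t: 0.93
tool_pos: [0.4656, -0.3791, 0.2311]
orientation: [-3.141, 0.0, 0.456]
ft_force: [-0.4, -0.5, 1.1]
gripper_width: 0.0854
grasp_force: 0.0
```

Emit:
send_rows(rows=[[[1,-0.117,0,0,0,0],[1,-0.117,0,0,0,0],[1,-0.117,0,0,0,0],[1,-0.117,0,0,0,0],[1,-0.117,0,0,0,0]]])

```text
t: 1.35
tool_pos: [0.5714, -0.3109, 0.231]
orientation: [-3.141, 0.0, 0.456]
ft_force: [-0.2, -0.1, 0.3]
gripper_width: 0.0853
grasp_force: 0.0
```

Emit:
send_rows(rows=[[[0.93,0,0,0,0,0],[0,0,0.6,0,0,-0.95],[0,0,0.6,0,0,-0.95],[0,0,0.6,0,0,-0.95],[0,0,0.6,0,0,-0.95]]])

```text
t: 1.77
tool_pos: [0.5913, -0.3014, 0.1703]
orientation: [-3.141, 0.0, 0.841]
ft_force: [0.3, -0.6, -0.1]
gripper_width: 0.0856
grasp_force: 0.0
```

Emit:
send_rows(rows=[[[0,0,0.6,0,0,-0.96],[0,0,0.6,0,0,-0.96],[0,0,0.6,0,0,-0.96],[0,0,0.6,0,0,-0.96],[0,0,0.4,0,0,-0.96]]])

```text
t: 2.18
tool_pos: [0.5908, -0.3013, 0.0995]
orientation: [-3.14, -0.001, 1.321]
ft_force: [0.3, 0.3, -0.4]
gripper_width: 0.0857
grasp_force: 0.0
```

```bash
python3 - <<'E'
from h import *
from workcell import *
d=pickle.load(open("c0.pkl","rb"));T=d["top"];S=d["side"]
# spigot origin: rays with plane offset h from door face
n=np.array([-.286,.0743,.955]);n/=np.linalg.norm(n);c=np.array([.5966,.1080,.0663])
def hit(C,u,v,h):
    o,r=ray(C,u,v);p=o+r*(((c+h*n-o)@n)/(r@n));return p-h*n
tp=lambda u,v:((u+.5)/3-.5+240,(v+.5)/3-.5+125)
sp=lambda u,v:((u+.5)/4.5-.5+255,(v+.5)/4.5-.5+125)
for nm,C,box in(("T",T,(285,170,315,205)),("S",S,(295,190,335,225))):
    print(nm,"grey",[(b,hit(C,*b[1],.018).round(4)) for b in blobs(C["color"],(0,0,90),(180,75,255),box,3)])
    x0,y0,x1,y1=box;hh=cv2.cvtColor(C["color"],cv2.COLOR_BGR2HSV)[y0:y1,x0:x1]
    m=cv2.inRange(hh,(0,150,100),(10,255,255))|cv2.inRange(hh,(170,150,100),(180,255,255))
    k=max(cv2.findContours(m,0,2)[0],key=cv2.contourArea);e=cv2.fitEllipse(cv2.convexHull(k));e0=np.array(e[0])+[x0,y0]
    print(nm,"red ell",e0,e[1],hit(C,*e0,.0095).round(4))
print("manual",hit(T,*tp(179,193),.019),hit(S,*sp(267,362),.019))
s=read_state();print(s["t"],s["tool_pos"],s["orientation"],s["joint_pos"],s["ft_force"])
E
```

```text
T grey [(([12, 16, 6, 6, 24], [299.5, 188.7]), array([0.5883, 0.1107, 0.0636]))]
T red ell [300.05693626 188.66189575] (14.698153495788574, 15.060052871704102) [0.5876 0.1102 0.0634]
S grey [(([19, 14, 3, 3, 5], [314.8, 205.2]), array([0.587 , 0.1147, 0.0629]))]
S red ell [313.8858242  205.91884995] (10.045766830444336, 13.295368194580078) [0.5879 0.1101 0.0635]
manual [0.5876577  0.110993   0.06338913] [0.58958861 0.11601206 0.06357691]
2.1833 [ 0.5908485  -0.30125589  0.09952515] [-3.13978466e+00 -5.59381612e-04  1.32062038e+00] [ 0.50306425  1.00558005 -0.19152062  1.2533816   0.20576804  0.90329639
  0.02061199] [ 0.29452236  0.30554449 -0.44630627]
```

Emit:
send_rows(rows=[[[0,0,0.8,0,0,0],[0,0,0.8,0,0,0],[0,0,0.8,0,0,0],[0,0,0.8,0,0,0],[0.03,0,0.36,0,0,0]]])

```text
t: 2.6
tool_pos: [0.5904, -0.3004, 0.0095]
orientation: [-3.138, -0.001, 1.316]
ft_force: [0.1, 0.1, -0.3]
gripper_width: 0.0855
grasp_force: 0.0
```

Emit:
send_rows(rows=[[[0,0,0,0,0,0],[0,0,0,0,0,0],[0,0,0,0,0,0],[0,0,0,0,0,0],[0,0,0,0,0,0]]], grip=1, force=35)

```text
t: 3.02
tool_pos: [0.592, -0.3011, 0.0134]
orientation: [3.14, 0.0, 1.316]
ft_force: [-4.4, 2.4, 13.9]
gripper_width: 0.0282
grasp_force: 33.8
```

Emit:
send_rows(rows=[[[0,0,0,0,0,0],[0,0,0,0,0,0],[0,0,0,0,0,0],[0,0,0,0,0,0],[0,0,0,0,0,0]]])

```text
t: 3.43
tool_pos: [0.592, -0.3011, 0.0135]
orientation: [3.14, 0.0, 1.316]
ft_force: [-1.6, 0.7, 8.0]
gripper_width: 0.0281
grasp_force: 34.3
```

Emit:
send_rows(rows=[[[0,0,-0.4,0,0,0],[0,0,-0.8,0,0,0],[0,0,-1,0,0,0],[0,0,-1,0,0,0],[0,0,-1,0,0,0]]])

```text
t: 3.85
tool_pos: [0.5915, -0.3008, 0.1194]
orientation: [3.141, 0.0, 1.316]
ft_force: [-0.1, -0.5, -1.4]
gripper_width: 0.0276
grasp_force: 35.0
```

Emit:
send_rows(rows=[[[0,0,-1,0,0,0],[0,0,-1,0,0,0],[0,0,-1,0,0,0],[0,0,-1,0,0,0],[0,0,-1,0,0,0]]])

```text
t: 4.27
tool_pos: [0.5913, -0.3007, 0.2447]
orientation: [3.141, 0.0, 1.316]
ft_force: [-0.5, 0.7, -1.6]
gripper_width: 0.0279
grasp_force: 35.1
```

Emit:
send_rows(rows=[[[0,0,0,0,0,0],[0,0,0,0,0,0],[0,0,0,0,0,0],[0,0,0,0,0,0],[0,0,0,0,0,0]]])

```text
t: 4.68
tool_pos: [0.5913, -0.3007, 0.2415]
orientation: [-3.14, -0.0, 1.316]
ft_force: [-0.0, -0.2, -0.3]
gripper_width: 0.0277
grasp_force: 35.2
```

```bash
python3 - <<'E'
from h import *
from workcell import *
s=read_state();print(s["t"],s["tool_pos"],s["orientation"],s["ft_force"])
C={n:camera(n) for n in("side","top")};pickle.dump(C,open("c1.pkl","wb"))
o=[]
for n in C:
    p=proj(C[n],s["tool_pos"]).round().astype(int);print(n,p)
    o.append(cv2.resize(C[n]["color"][p[1]-40:p[1]+40,p[0]-40:p[0]+40],(400,400),interpolation=cv2.INTER_CUBIC))
cv2.imwrite("pics/g1.png",np.hstack(o))
E
```

```text
4.6833 [ 0.59129335 -0.30074125  0.24153036] [-3.14025345e+00 -3.11771628e-04  1.31582233e+00] [-0.0038054  -0.22568915 -0.33380437]
side [322  89]
top [486 168]
```

View pics/g1.png

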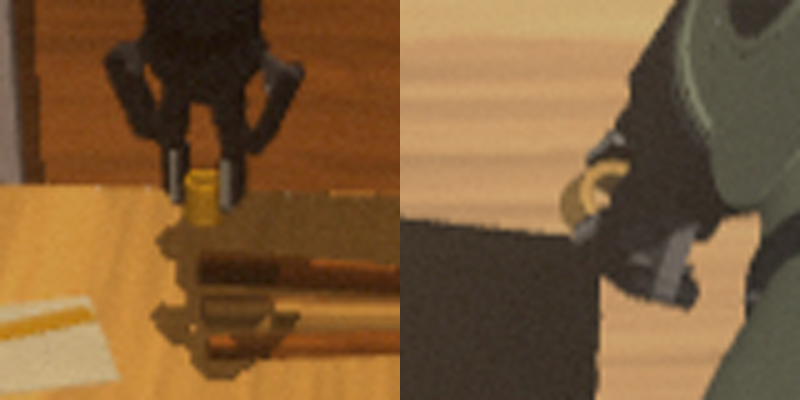

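The collar is held upright between the pads (side crop 187–221 × 168–226) and centred on the TCP. Next I'll move it over the spigot and tilt it.

Emit:
send_rows(rows=[[[0.99,-0.334,0,0,0,0],[0.99,-0.334,0,0,0,0],[0.99,-0.334,0,0,0,0],[0.99,-0.334,0,0,0,0],[0.99,-0.334,0,0,0,0]]])

```text
t: 5.2
tool_pos: [0.582, -0.1694, 0.2421]
orientation: [-3.141, -0.0, 1.316]
ft_force: [1.0, -0.2, -0.7]
gripper_width: 0.028
grasp_force: 35.1
```

Emit:
send_rows(rows=[[[0.99,-0.334,0,0,0,0],[0.99,-0.334,0,0,0,0],[0.99,-0.334,0,0,0,0],[0.99,-0.334,0,0,0,0],[0.99,-0.334,0,0,0,0]]])

```text
t: 5.62
tool_pos: [0.5729, -0.0391, 0.2422]
orientation: [-3.141, -0.0, 1.316]
ft_force: [0.4, -0.5, -2.3]
gripper_width: 0.028
grasp_force: 35.1
```

Emit:
send_rows(rows=[[[0.99,-0.334,0,0,0,0],[0.99,-0.334,0,0,0,0],[0.99,-0.334,0,0,0,0],[0.99,-0.334,0,0,0,0],[0.99,-0.334,0,0,0,0]]])

```text
t: 6.03
tool_pos: [0.5637, 0.0912, 0.2422]
orientation: [-3.141, 0.0, 1.316]
ft_force: [1.0, 1.0, -1.4]
gripper_width: 0.028
grasp_force: 35.1
```

Emit:
send_rows(rows=[[[0.99,-0.334,0,0,0,0],[0,0,0,-0.75,0,0],[0,0,0,-0.75,0,0],[0,0,0,-0.75,0,0],[0,0,0,-0.75,0,0]]])

```text
t: 6.45
tool_pos: [0.562, 0.1162, 0.2425]
orientation: [2.839, -0.002, 1.316]
ft_force: [1.6, 0.1, -1.4]
gripper_width: 0.028
grasp_force: 35.2
```

Emit:
send_rows(rows=[[[0,0,0,0,0,0],[0,0,0,0,0,0],[0,0,0,0,0,0],[0,0,0,0,0,0],[0,0,0,0,0,0]]])

```text
t: 6.87
tool_pos: [0.5626, 0.1156, 0.2422]
orientation: [2.842, -0.0, 1.315]
ft_force: [-0.6, -0.1, -1.1]
gripper_width: 0.0277
grasp_force: 35.2
```

```bash
cat >>h.py <<'E'
from scipy.spatial.transform import Rotation as Ro
N=np.array([-.286,.0743,.955]);N/=np.linalg.norm(N);O=np.array([.5877,.1108,.0637])
def go(s,target):
    R=Ro.from_euler("xyz",s["orientation"]).as_matrix()
    print("z err ang",np.arccos(-R[:,2]@N),"R",R.round(3).tolist());print("rows(25mm units) xyz",(R.T@(target-s["tool_pos"])/.025).round(3))
    print("rot err in tool (0.1rad)",(np.cross(R[:,2],-N)@R/.1).round(3))
E
python3 - <<'E'
from h import *
from workcell import *
s=read_state();print(s["t"],s["tool_pos"],s["orientation"],s["ft_force"],s["joint_pos"])
go(s,O+.045*N)
E
```

```text
6.8667 [0.5625987  0.11556143 0.24216938] [ 2.84245693e+00 -1.03366510e-04  1.31468921e+00] [-0.59525512 -0.14109985 -1.05898829] [-0.35566443  0.59259698  0.01182276  1.77711671  0.31458461  0.5452642
 -0.8539549 ]
z err ang 0.0010505166570595476 R [[0.253, 0.924, 0.285], [0.967, -0.242, -0.075], [0.0, 0.295, -0.956]]
rows(25mm units) xyz [ 0.069 -1.131  5.322]
rot err in tool (0.1rad) [-0.009  0.005  0.   ]
```

Emit:
send_rows(rows=[[[0.035,-0.565,0,0,0,0],[0.035,-0.565,0,0,0,0],[0,0,1,0,0,0],[0,0,1,0,0,0],[0,0,1,0,0,0]]])

```text
t: 7.28
tool_pos: [0.5586, 0.1187, 0.1616]
orientation: [2.841, -0.001, 1.315]
ft_force: [1.0, -0.0, -0.7]
gripper_width: 0.0279
grasp_force: 35.2
```

Emit:
send_rows(rows=[[[0,0,0.9,0,0,0],[0,0,0.8,0,0,0],[0,0,0.4,0,0,0],[0,0,0.2,0,0,0],[0,0,0,0,0,0]]])

```text
t: 7.7
tool_pos: [0.5744, 0.1144, 0.1069]
orientation: [2.842, 0.0, 1.315]
ft_force: [0.7, 0.6, -1.0]
gripper_width: 0.0279
grasp_force: 35.2
```

```bash
python3 - <<'E'
from h import *
from workcell import *
s=read_state();print(s["t"],s["tool_pos"],s["orientation"],s["ft_force"])
go(s,O+.045*N)
C={n:camera(n) for n in("side","top")};pickle.dump(C,open("c2.pkl","wb"))
o=[]
for n in C:
    p=proj(C[n],O+.03*N).round().astype(int);print(n,p)
    print(blobs(C[n]["color"],(0,150,90),(10,255,255),(p[0]-20,p[1]-20,p[0]+20,p[1]+20)))
    o.append(cv2.resize(C[n]["color"][p[1]-25:p[1]+25,p[0]-25:p[0]+25],(400,400),interpolation=cv2.INTER_CUBIC))
cv2.imwrite("pics/g2.png",np.hstack(o))
E
```

```text
7.7 [0.57443785 0.11436255 0.10691419] [2.84241462e+00 4.86478367e-04 1.31525526e+00] [ 0.67174311  0.57809745 -0.99246377]
z err ang 0.0012484890758000153 R [[0.253, 0.925, 0.285], [0.968, -0.241, -0.075], [-0.0, 0.295, -0.956]]
rows(25mm units) xyz [-0.005  0.014  0.014]
rot err in tool (0.1rad) [-0.009  0.009 -0.   ]
side [316 201]
[([0, 6, 3, 4, 8], [296.6, 188.8]), ([12, 20, 13, 11, 70], [313.2, 206.9])]
top [299 189]
[]
```

View pics/g2.png

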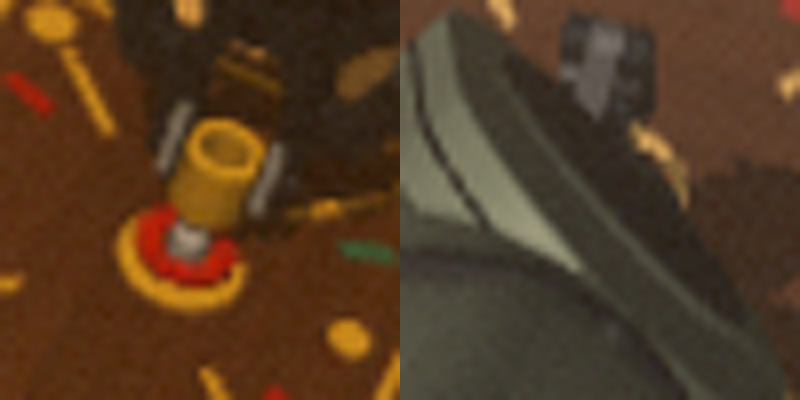

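The side crop shows the collar top ring at (227,150) and the red seat at about (190,243), with the spigot tip at (190,240). The arm hides the top view. I'll compare these with the projected axis.

```bash
python3 - <<'E'
from h import *
C=pickle.load(open("c2.pkl","rb"))["side"]
f=lambda h:((proj(C,O+h*N)-[316-25,201-25]+.5)*8-.5).round(1)
for h in(0,.0095,.019,.035,.049,.063,.067): print(h,f(h))
d=cv2.cvtColor(C["color"],cv2.COLOR_BGR2HSV)[176:226,291:341]
m=cv2.inRange(d,(12,110,75),(32,255,255));n,l,s,ce=cv2.connectedComponentsWithStats(m)
print([(s[i].tolist(),((ce[i]+.5)*8-.5).round(1)) for i in range(1,n) if s[i][4]>20])
X=O+.049*N
for a in np.eye(3): print("px per mm along",a,(proj(C,X+a*.001)-proj(C,X))*8)
E
```

```text
0 [180.3 260.9]
0.0095 [186.9 243.8]
0.019 [193.6 226.5]
0.035 [205.1 196.9]
0.049 [215.4 170.5]
0.063 [225.8 143.7]
0.067 [228.8 136. ]
[([0, 0, 50, 50, 1388], array([168.7, 243.8])), ([42, 6, 8, 7, 33], array([365.7,  72.1]))]
px per mm along [1. 0. 0.] [-2.81091852 -0.12309358]
px per mm along [0. 1. 0.] [-0.25032183  1.80789863]
px per mm along [0. 0. 1.] [-0.04976438 -2.16632569]
```

Emit:
send_rows(rows=[[[0,0,0.15,0,0,0],[0,0,0.15,0,0,0],[0,0,0.15,0,0,0],[0,0,0.15,0,0,0],[0,0,0,0,0,0]]])

```text
t: 8.22
tool_pos: [0.5786, 0.1135, 0.0924]
orientation: [2.842, 0.0, 1.316]
ft_force: [0.1, -0.2, -1.3]
gripper_width: 0.028
grasp_force: 35.2
```

Emit:
send_rows(rows=[[[0,0,0.06,0,0,0],[0,0,0.06,0,0,0],[0,0,0.06,0,0,0],[0,0,0,0,0,0],[0,0,0,0,0,0]]])

```text
t: 8.63
tool_pos: [0.58, 0.1132, 0.0887]
orientation: [2.842, -0.0, 1.316]
ft_force: [-0.2, -0.4, -0.6]
gripper_width: 0.0277
grasp_force: 35.2
```

Emit:
send_rows(rows=[[[0,0,0.06,0,0,0],[0,0,0.04,0,0,0],[0,0,0,0,0,0],[0,0,0,0,0,0],[0,0,0,0,0,0]]])

```text
t: 9.05
tool_pos: [0.5807, 0.113, 0.0864]
orientation: [2.842, -0.0, 1.316]
ft_force: [0.3, -0.4, -0.7]
gripper_width: 0.0281
grasp_force: 35.2
```

Emit:
send_rows(rows=[[[0,0,0.04,0,0,0],[0,0,0.04,0,0,0],[0,0,0,0,0,0],[0,0,0,0,0,0],[0,0,0,0,0,0]]])

```text
t: 9.47
tool_pos: [0.5812, 0.1129, 0.0845]
orientation: [2.842, -0.0, 1.316]
ft_force: [0.6, -1.0, -1.3]
gripper_width: 0.0276
grasp_force: 35.2
```

```bash
python3 - <<'E'
from h import *
from workcell import *
s=read_state();print(s["t"],s["tool_pos"],s["ft_force"],N@s["ft_force"]);go(s,O+.0195*N)
C={n:camera(n) for n in("side",)};n="side"
p=proj(C[n],O+.03*N).round().astype(int)
s=read_state();print(N@s["ft_force"])
cv2.imwrite("pics/g3.png",cv2.resize(C[n]["color"][p[1]-25:p[1]+25,p[0]-25:p[0]+25],(400,400),interpolation=cv2.INTER_CUBIC))
E
```

```text
9.4667 [0.58124247 0.11287848 0.08445738] [ 0.64582305 -0.97923697 -1.29497557] -1.4946565720895584
z err ang 0.00025059290864259953 R [[0.252, 0.924, 0.286], [0.968, -0.241, -0.074], [0.0, 0.295, -0.955]]
rows(25mm units) xyz [-0.015  0.013  0.093]
rot err in tool (0.1rad) [-0.002  0.002  0.   ]
0.12163850865568418
```

View pics/g3.png

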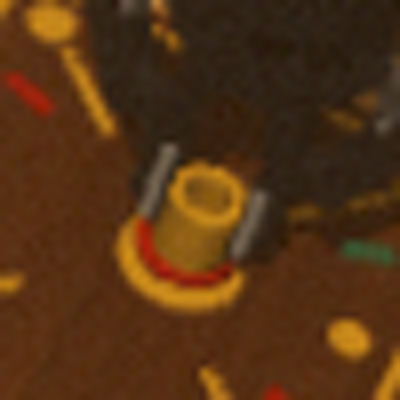

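The collar top is at (207,193), about 37 mm above the door, so the collar is around the spigot and practically on the seat. I'll go down 1 mm more and release.

Emit:
send_rows(rows=[[[0,0,0.04,0,0,0],[0,0,0,0,0,0],[0,0,0,0,0,0],[0,0,0,0,0,0],[0,0,0,0,0,0]]])

```text
t: 9.93
tool_pos: [0.5815, 0.1128, 0.0835]
orientation: [2.842, -0.0, 1.316]
ft_force: [1.2, -0.2, -1.1]
gripper_width: 0.028
grasp_force: 35.2
```

Emit:
send_rows(rows=[[[0,0,0,0,0,0],[0,0,0,0,0,0],[0,0,0,0,0,0],[0,0,0,0,0,0],[0,0,0,0,0,0]]], grip=-1)

```text
t: 10.35
tool_pos: [0.5816, 0.1128, 0.0835]
orientation: [2.842, -0.0, 1.316]
ft_force: [-0.3, -0.6, -0.3]
gripper_width: 0.0848
grasp_force: 0.0
```

Emit:
send_rows(rows=[[[0,0,0,0,0,0],[0,0,0,0,0,0],[0,0,-0.2,0,0,0],[0,0,-0.5,0,0,0],[0,0,-1,0,0,0]]])

```text
t: 10.77
tool_pos: [0.5687, 0.1157, 0.1231]
orientation: [2.844, 0.002, 1.316]
ft_force: [0.7, -0.1, 0.0]
gripper_width: 0.0853
grasp_force: 0.0
```

Emit:
send_rows(rows=[[[0,0,-1,0,0,0],[0,0,-1,0,0,0],[0,0,-1,0,0,0],[0,0,-1,0,0,0],[0,0,-1,0,0,0]]])

```text
t: 11.18
tool_pos: [0.533, 0.1253, 0.2451]
orientation: [2.842, -0.0, 1.316]
ft_force: [0.1, -0.3, 0.5]
gripper_width: 0.0852
grasp_force: 0.0
```

Emit:
send_rows(rows=[[[0,0,-1,0.75,0,0],[0,0,0,0.75,0,0],[0,0,0,0.75,0,0],[0,0,0,0.75,0,0],[0,0,0,0,0,0]]])

```text
t: 11.6
tool_pos: [0.5274, 0.1258, 0.2674]
orientation: [-3.138, -0.0, 1.313]
ft_force: [1.0, -0.0, -1.0]
gripper_width: 0.0855
grasp_force: 0.0
```

```bash
python3 - <<'E'
from h import *
from workcell import *
C={n:camera(n) for n in("side","top")};pickle.dump(C,open("c3.pkl","wb"))
o=[]
for n in C:
    p=proj(C[n],O+.03*N).round().astype(int);print(n,p)
    print("pred top",((proj(C[n],O+.0365*N)-p+25+.5)*8-.5))
    o.append(cv2.resize(C[n]["color"][p[1]-25:p[1]+25,p[0]-25:p[0]+25],(400,400),interpolation=cv2.INTER_CUBIC))
cv2.imwrite("pics/g4.png",np.hstack(o))
s=read_state();print(s["t"],s["tool_pos"],s["orientation"],s["ft_force"])
R=Ro.from_euler("xyz",s["orientation"]).as_matrix()
print("to stick xy (units)",R.T@(np.array([.5002,-.1523,.26])-s["tool_pos"])/.025,s["joint_pos"])
E
```

```text
side [316 201]
pred top [206.22537863 194.06370672]
top [299 189]
pred top [200.77008904 208.5027427 ]
11.7 [0.52652029 0.12680281 0.26723249] [3.14062166e+00 1.24324454e-04 1.31499415e+00] [-0.97537131 -0.16419497 -1.03955543]
to stick xy (units) [-11.06718727   1.80592409   0.2924291 ] [-0.20483422  0.61601881 -0.1693364   1.5481263   0.11777447  0.98669196
 -0.66437201]
```

View pics/g4.png

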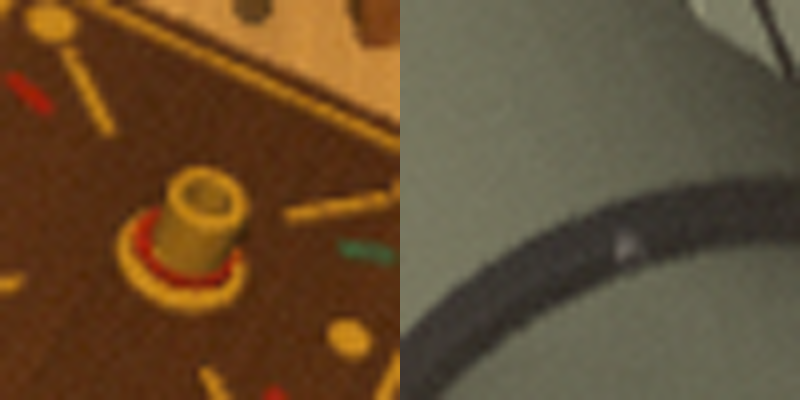

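The collar stands on the seat, with its top at (207,197) against a predicted (206,194). Next is the stick.

Emit:
send_rows(rows=[[[-1,0.164,0,0,0,0],[-1,0.164,0,0,0,0],[-1,0.164,0,0,0,0],[-1,0.164,0,0,0,0],[-1,0.164,0,0,0,0]]])

```text
t: 12.12
tool_pos: [0.5141, 0.0004, 0.2677]
orientation: [3.14, 0.001, 1.317]
ft_force: [0.2, -0.1, 0.5]
gripper_width: 0.0855
grasp_force: 0.0
```

Emit:
send_rows(rows=[[[-1,0.164,0,0,0,0],[-1,0.164,0,0,0,0],[-1,0.164,0,0,0,0],[-1,0.164,0,0,0,0],[-1,0.164,0,0,0,0]]])

```text
t: 12.53
tool_pos: [0.5025, -0.1257, 0.2677]
orientation: [3.14, 0.001, 1.317]
ft_force: [-0.2, 0.5, -0.3]
gripper_width: 0.0855
grasp_force: 0.0
```

Emit:
send_rows(rows=[[[-1,0.164,0,0,0,0],[0,0,0.5,0,0,0],[0,0,1,0,0,0],[0,0,0.8,0,0,0],[0,0,0,0,0,0]]])

```text
t: 12.95
tool_pos: [0.4993, -0.1494, 0.2074]
orientation: [-3.138, 0.001, 1.317]
ft_force: [-0.5, 0.3, -0.3]
gripper_width: 0.0856
grasp_force: 0.0
```

```bash
python3 - <<'E'
from h import *
from workcell import *
s=read_state();print(s["t"],s["tool_pos"],s["orientation"],s["joint_pos"])
R=Ro.from_euler("xyz",s["orientation"]).as_matrix()
print("units",R.T@(np.array([.5001,-.1523,.10])-s["tool_pos"])/.025)
E
```

```text
12.95 [ 0.49928247 -0.14941884  0.20743287] [-3.13846775e+00  7.34970365e-04  1.31713200e+00] [ 0.33058756  0.66196787 -0.18420584  1.7083861   0.16003969  0.78911306
 -0.18258792]
units [-0.1001935   0.07400477  4.29717946]
```

Emit:
send_rows(rows=[[[-0.1,0.06,0,0,0,0],[0,0,1,0,0,0],[0,0,1,0,0,0],[0,0,1,0,0,0],[0,0,0.8,0,0,0]]])

```text
t: 13.37
tool_pos: [0.5021, -0.1531, 0.115]
orientation: [3.14, 0.0, 1.316]
ft_force: [-0.7, 0.5, -0.7]
gripper_width: 0.0852
grasp_force: 0.0
```

Emit:
send_rows(rows=[[[0,0,0.5,0,0,0],[0,0,0,0,0,0],[0,0,0,0,0,0],[0,0,0,0,0,0],[0,0,0,0,0,0]]])

```text
t: 13.78
tool_pos: [0.5022, -0.1533, 0.1038]
orientation: [3.139, 0.0, 1.316]
ft_force: [-0.7, -1.1, -1.0]
gripper_width: 0.0856
grasp_force: 0.0
```

Emit:
send_rows(rows=[[[0,0,0,0,0,0],[0,0,0,0,0,0],[0,0,0,0,0,0],[0,0,0,0,0,0],[0,0,0,0,0,0]]], grip=1, force=60)

```text
t: 14.2
tool_pos: [0.5016, -0.1532, 0.1025]
orientation: [3.142, -0.0, 1.316]
ft_force: [0.7, -0.2, 0.4]
gripper_width: 0.0256
grasp_force: 0.0
```

Emit:
send_rows(rows=[[[0,0,0,0,0,0],[0,0,0,0,0,0],[0,0,0,0,0,0],[0,0,0,0,0,0],[0,0,0,0,0,0]]])

```text
t: 14.62
tool_pos: [0.5018, -0.1532, 0.1026]
orientation: [3.141, -0.0, 1.316]
ft_force: [0.1, -0.1, 4.7]
gripper_width: 0.0226
grasp_force: 58.8
```

Emit:
send_rows(rows=[[[0,0,-0.3,0,0,0],[0,0,-0.6,0,0,0],[0,0,-0.8,0,0,0],[0,0,-1,0,0,0],[0,0,-1,0,0,0]]])

```text
t: 15.03
tool_pos: [0.5012, -0.153, 0.1962]
orientation: [-3.141, -0.0, 1.316]
ft_force: [-0.6, -0.1, -1.6]
gripper_width: 0.0228
grasp_force: 58.8
```

Emit:
send_rows(rows=[[[0,0,-1,0,0,0],[0,0,-1,0,0,0],[0,0,-0.7,0,0,0],[0,0,0,0,0,0],[0,0,0,0,0,0]]])

```text
t: 15.45
tool_pos: [0.5016, -0.1532, 0.2631]
orientation: [3.14, -0.0, 1.316]
ft_force: [0.5, -0.2, -2.0]
gripper_width: 0.0227
grasp_force: 58.9
```

```bash
python3 - <<'E'
from h import *
from workcell import *
s=read_state();print(s["t"],s["tool_pos"],s["orientation"],s["ft_force"])
C={n:camera(n) for n in("side","top")};pickle.dump(C,open("c4.pkl","wb"))
R=Ro.from_euler("xyz",s["orientation"]).as_matrix()
o=[]
for n in C:
    p=proj(C[n],s["tool_pos"]+[0,0,-.04]).round().astype(int)
    print(n,p,"pred foot",((proj(C[n],s["tool_pos"]+R[:,2]*.0846)-p+40+.5)*5-.5).round(1))
    o.append(cv2.resize(C[n]["color"][p[1]-40:p[1]+40,p[0]-40:p[0]+40],(400,400),interpolation=cv2.INTER_CUBIC))
cv2.imwrite("pics/g5.png",np.hstack(o))
T=O+.20*N   # foot 115 mm above door face
print("xyz units now",R.T@(T-s["tool_pos"])/.025)
E
```

```text
15.45 [ 0.50160652 -0.15315594  0.26309868] [ 3.14046694e+00 -7.89426778e-05  1.31569431e+00] [ 0.45286685 -0.18186606 -1.9618634 ]
side [347 116] pred foot [201.1 263.4]
top [419 211] pred foot [179.9 215.5]
xyz units now [11.08332798 -1.69712001  0.33239531]
```

View pics/g5.png

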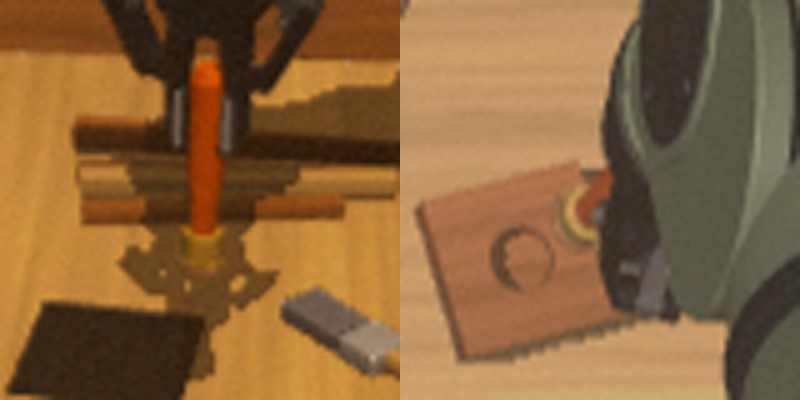

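The stick is held straight and clear, with its foot at about (202,266) in the side crop, as predicted. I'll move it over the collar and tilt.

Emit:
send_rows(rows=[[[1,-0.153,0,0,0,0],[1,-0.153,0,0,0,0],[1,-0.153,0,0,0,0],[1,-0.153,0,0,0,0],[1,-0.153,0,0,0,0]]])

```text
t: 15.97
tool_pos: [0.5142, -0.0262, 0.2615]
orientation: [-3.14, 0.0, 1.316]
ft_force: [0.2, 0.5, -1.4]
gripper_width: 0.0225
grasp_force: 58.9
```

Emit:
send_rows(rows=[[[1,-0.153,0,0,0,0],[1,-0.153,0,0,0,0],[1,-0.153,0,0,0,0],[1,-0.153,0,0,0,0],[1,-0.153,0,0,0,0]]])

```text
t: 16.38
tool_pos: [0.5272, 0.0996, 0.2615]
orientation: [-3.14, 0.001, 1.316]
ft_force: [1.0, -0.6, -0.9]
gripper_width: 0.0228
grasp_force: 58.9
```

Emit:
send_rows(rows=[[[1,-0.153,0,0,0,0],[0,0,0,-0.75,0,0],[0,0,0,-0.75,0,0],[0,0,0,-0.75,0,0],[0,0,0,-0.75,0,0]]])

```text
t: 16.8
tool_pos: [0.5298, 0.1237, 0.2618]
orientation: [2.84, -0.001, 1.316]
ft_force: [1.8, -0.1, -2.0]
gripper_width: 0.0226
grasp_force: 59.2
```

Emit:
send_rows(rows=[[[0,0,0,0,0,0],[0,0,0,0,0,0],[0,0,0,0,0,0],[0,0,0,0,0,0],[0,0,0,0,0,0]]])

```text
t: 17.22
tool_pos: [0.5306, 0.1231, 0.2621]
orientation: [2.843, 0.0, 1.315]
ft_force: [0.1, -0.5, -1.6]
gripper_width: 0.0229
grasp_force: 59.3
```

```bash
python3 - <<'E'
from h import *
from workcell import *
s=read_state();print(s["t"],s["tool_pos"],s["orientation"],s["ft_force"],s["ft_force"]@N)
go(s,O+(.0846+.0365+.015)*N)
E
```

```text
17.2167 [0.53062475 0.1230585  0.26213621] [2.84266049e+00 1.29808509e-04 1.31463744e+00] [ 0.14136762 -0.50298972 -1.57021281] -1.5778761185116643
z err ang 0.0013449625637619643 R [[0.253, 0.924, 0.285], [0.967, -0.242, -0.075], [-0.0, 0.294, -0.956]]
rows(25mm units) xyz [ 0.101 -0.114  2.828]
rot err in tool (0.1rad) [-0.011  0.007 -0.   ]
```

Emit:
send_rows(rows=[[[0.1,-0.114,0,0,0,0],[0,0,0.8,0,0,0],[0,0,0.9,0,0,0],[0,0,0.7,0,0,0],[0,0,0.4,0,0,0]]])

```text
t: 17.63
tool_pos: [0.5482, 0.1212, 0.1928]
orientation: [2.843, 0.001, 1.315]
ft_force: [0.1, -0.3, -1.6]
gripper_width: 0.023
grasp_force: 59.4
```

Emit:
send_rows(rows=[[[0,0,0,0,0,0],[0,0,0,0,0,0],[0,0,0,0,0,0],[0,0,0,0,0,0],[0,0,0,0,0,0]]])

```text
t: 18.05
tool_pos: [0.5484, 0.1216, 0.1955]
orientation: [2.841, -0.001, 1.316]
ft_force: [-0.7, -0.3, -1.3]
gripper_width: 0.0222
grasp_force: 59.3
```

```bash
cat >look.py <<'E'
import sys
from h import *
from workcell import *
s=read_state();print(s["t"],s["tool_pos"],s["orientation"],s["ft_force"],s["ft_force"]@N)
go(s,O+(.0846+.0365)*N)
C=camera("side");f=[]
for i in range(6): camera("side");f.append(read_state()["ft_force"]@N)
print("force along N",np.mean(f),np.std(f))
p=proj(C,O+.06*N).round().astype(int)
for h in(.009,.0365,.051): print(h,((proj(C,O+h*N)-p+30+.5)*8-.5).round(1))
cv2.imwrite(f"pics/{sys.argv[1]}.png",cv2.resize(C["color"][p[1]-30:p[1]+30,p[0]-30:p[0]+30],(480,480),interpolation=cv2.INTER_CUBIC))
E
python3 look.py g6
```

```text
18.05 [0.5483819  0.12159716 0.19548714] [ 2.84079424e+00 -7.95925271e-04  1.31574863e+00] [-0.66139945 -0.26053771 -1.307333  ] -1.0790560656808705
z err ang 0.0008809904826154143 R [[0.252, 0.924, 0.287], [0.968, -0.241, -0.074], [0.001, 0.296, -0.955]]
rows(25mm units) xyz [-0.023 -0.001  0.674]
rot err in tool (0.1rad) [ 0.007 -0.005  0.   ]
force along N -1.0605364380341842 0.6509935288293245
0.009 [202.6 340.7]
0.0365 [222.2 290.1]
0.051 [232.9 262.7]
```

View pics/g6.png

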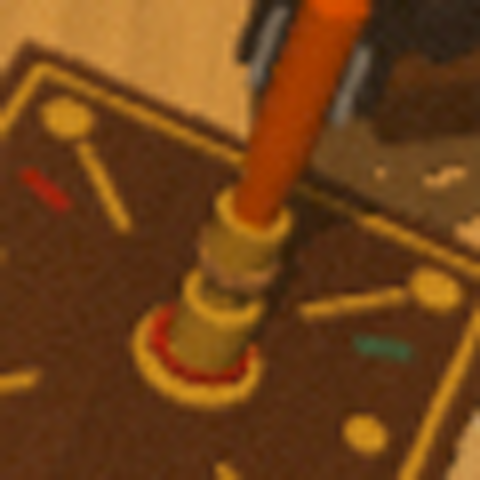

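The cork foot hangs at about (238,270), just above the collar top at (224,292), and is within 2 mm of the axis. I'll make a small correction and start down.

Emit:
send_rows(rows=[[[-0.01,0.04,0.1,0,0,0],[0,0,0.1,0,0,0],[0,0,0.1,0,0,0],[0,0,0,0,0,0],[0,0,0,0,0,0]]])

```text
t: 18.82
tool_pos: [0.5512, 0.1204, 0.1876]
orientation: [2.842, 0.0, 1.316]
ft_force: [-0.2, 0.1, -0.9]
gripper_width: 0.0223
grasp_force: 59.3
```

Emit:
send_rows(rows=[[[0,0,0.04,0,0,0],[0,0,0.04,0,0,0],[0,0,0,0,0,0],[0,0,0,0,0,0],[0,0,0,0,0,0]]])

```text
t: 19.23
tool_pos: [0.5518, 0.1203, 0.1859]
orientation: [2.842, -0.0, 1.316]
ft_force: [-0.2, 0.3, -1.1]
gripper_width: 0.0226
grasp_force: 59.3
```

```bash
python3 look.py g7
```

```text
19.2333 [0.5518412  0.12031918 0.18593849] [ 2.84162180e+00 -9.76459637e-05  1.31583400e+00] [-0.21781807  0.33363661 -1.09033905] -0.9545029513183586
z err ang 0.00017426608419771224 R [[0.252, 0.924, 0.286], [0.968, -0.241, -0.074], [0.0, 0.295, -0.955]]
rows(25mm units) xyz [-0.008 -0.028  0.266]
rot err in tool (0.1rad) [-0.001  0.001 -0.   ]
force along N -0.9168350829981913 0.3003099587144704
0.009 [202.6 340.7]
0.0365 [222.2 290.1]
0.051 [232.9 262.7]
```

No contact yet, and about 6.6 mm is left by estimate. I'll go down in 1–2 mm steps.

Emit:
send_rows(rows=[[[0,0,0.04,0,0,0],[0,0,0.04,0,0,0],[0,0,0,0,0,0],[0,0,0,0,0,0],[0,0,0,0,0,0]]])

```text
t: 20.0
tool_pos: [0.5524, 0.1201, 0.184]
orientation: [2.842, -0.0, 1.316]
ft_force: [-0.2, 0.2, -1.4]
gripper_width: 0.0229
grasp_force: 59.3
```

Emit:
send_rows(rows=[[[0,0,0.04,0,0,0],[0,0,0.04,0,0,0],[0,0,0,0,0,0],[0,0,0,0,0,0],[0,0,0,0,0,0]]])

```text
t: 20.42
tool_pos: [0.553, 0.12, 0.1821]
orientation: [2.842, -0.0, 1.316]
ft_force: [-1.2, -0.3, -2.3]
gripper_width: 0.0224
grasp_force: 59.3
```

Emit:
send_rows(rows=[[[0,0,0.04,0,0,0],[0,0,0.04,0,0,0],[0,0,0,0,0,0],[0,0,0,0,0,0],[0,0,0,0,0,0]]])

```text
t: 20.83
tool_pos: [0.5536, 0.1198, 0.1802]
orientation: [2.842, -0.0, 1.316]
ft_force: [0.8, -0.0, -0.4]
gripper_width: 0.0227
grasp_force: 59.5
```

```bash
python3 look.py g8
```

```text
20.8333 [0.55359954 0.11984771 0.18021103] [ 2.84156166e+00 -1.31314312e-04  1.31579466e+00] [ 0.7663711  -0.02429793 -0.35343792] -0.5587046723183376
z err ang 0.00012740221468478098 R [[0.252, 0.924, 0.286], [0.968, -0.241, -0.074], [0.0, 0.296, -0.955]]
rows(25mm units) xyz [-0.007 -0.029  0.025]
rot err in tool (0.1rad) [-0.     0.001  0.   ]
force along N 0.08932784644152603 0.5031055935212612
0.009 [202.6 340.7]
0.0365 [222.2 290.1]
0.051 [232.9 262.7]
```

Emit:
send_rows(rows=[[[0,0,0.04,0,0,0],[0,0,0.04,0,0,0],[0,0,0,0,0,0],[0,0,0,0,0,0],[0,0,0,0,0,0]]])

```text
t: 21.6
tool_pos: [0.5541, 0.1197, 0.1783]
orientation: [2.842, -0.0, 1.316]
ft_force: [-0.7, -0.3, 2.5]
gripper_width: 0.0226
grasp_force: 59.7
```

Emit:
send_rows(rows=[[[0,0,0.04,0,0,0],[0,0,0.02,0,0,0],[0,0,0,0,0,0],[0,0,0,0,0,0],[0,0,0,0,0,0]]])

```text
t: 22.02
tool_pos: [0.5546, 0.1196, 0.1769]
orientation: [2.842, -0.0, 1.316]
ft_force: [-0.8, 0.6, 3.8]
gripper_width: 0.0228
grasp_force: 59.7
```

```bash
python3 look.py g9
```

```text
22.0167 [0.55457688 0.11960767 0.17686065] [ 2.84161253e+00 -1.53580919e-04  1.31577484e+00] [-0.78702432  0.57387903  3.8485673 ] 3.9444088686466494
z err ang 0.00014047069069149766 R [[0.252, 0.924, 0.286], [0.968, -0.241, -0.074], [0.0, 0.296, -0.955]]
rows(25mm units) xyz [-0.008 -0.028 -0.115]
rot err in tool (0.1rad) [-0.001  0.001 -0.   ]
force along N 3.4508449535685295 0.570168136191958
0.009 [202.6 340.7]
0.0365 [222.2 290.1]
0.051 [232.9 262.7]
```

View pics/g9.png

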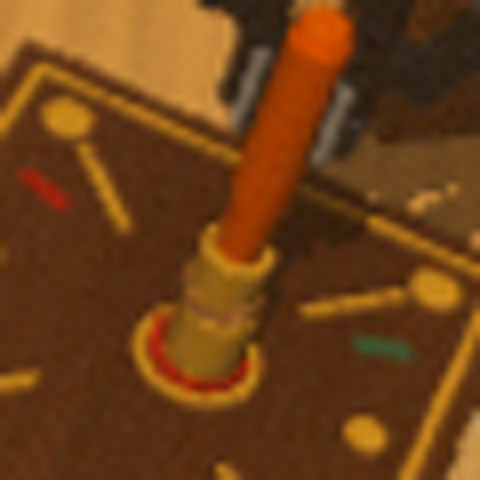

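The foot sits on the collar, centred and in line (cork at about (222,308)). The press is about 4.5 N (3.45 plus the 1.06 baseline). I'll hold, then hand in.

Emit:
send_rows(rows=[[[0,0,0,0,0,0],[0,0,0,0,0,0],[0,0,0,0,0,0],[0,0,0,0,0,0],[0,0,0,0,0,0]]])

```text
t: 22.78
tool_pos: [0.5546, 0.1196, 0.1768]
orientation: [2.842, -0.0, 1.316]
ft_force: [-1.1, 0.5, 3.7]
gripper_width: 0.0227
grasp_force: 59.8
```

```bash
python3 -c "
from workcell import *
print(close_job())"
```

```text
the job is handed in; nothing more can be done
None
```

I handed the job in after about 23 s on the robot's clock: the collar is on the sprung seat, let go, and the gripped stick is held on it, centred and square to the door at about 4.5 N (the judge returned no verdict).

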